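Load the tile tumbler and wind its run timer

ROBOT

A 6-joint arm with a two-finger parallel gripper is mounted at the origin on the work surface; the furniture and walls round the work are solid. World frame = base frame: x ahead of the robot, y to its left, z up, the work surface at z = 0. Lengths are in m, angles in rad, forces in N, time in s.
With the tool pointing down it reaches from about 0.325 to 1 m from the base axis. Payload 5.1 kg.
Tool frame: the origin (TCP) lies midway between the tips of the shut fingers; the grasp point (between the pads) lies 19 mm behind it; z points along the fingers, y is the line along which they close (so a half turn about z gives the same grasp; the last joint's range is limited). The gripper opens to 85 mm and grips with 20 to 120 N. Pads are 22 mm wide; open, the fingers measure 114 mm over their backs; the gripper's body (76 mm by 85 mm) begins 54 mm behind the grasp point. The pads swing forward as they close: fully open they stand 13 mm farther back than shut.
Start: joints at [1.089, 0.124, 1.65, -0, 1.367, -0.083], TCP at [0.252, 0.599, 0.231] pointing down, gripper open.
Joint ranges: [-2.61, 2.61], [-1.02, 2.33], [0.03, 2.71], [-1.35, 4.49], [0.32, 2.68], [-2.91, 2.91]. Speed limits (rad/s): [2.57, 2.57, 3.14, 3.14, 3.14, 3.14].

INTERFACE

Orientations are given as a unit quaternion [w, x, y, z].
In Python, from rig import telemetry, vision, order gives the robot as it stands.
- The arm moves only by the tool drive_tool, never from a script. Its argument "commands" is a list of rows, each a list of 2 entries, a list of its own where there are three numbers: the shift along the tool's x, y, z in m, then the turn, a rotation vector about the tool's x, y, z in rad. In form: [[[dx, dy, dz], [rx, ry, rz]], ...]. A call has 1 to 20 rows; each row shifts and turns the commanded pose from where the row before left it, along the tool's axes as they then stand; what a row does not reach is not made up. A row lasts 1/10 s, in which the tool goes at most 50 mm and 8.59 degrees, less where a joint would pass 70% of its speed; a pose out of reach is approached as far as the arm can. A call with a gripper value outside its range is refused whole. "hand" is the opening, from -1 (shut) to 1 (fully open), so that 0 is half open, set as the call begins (left out, the last holds). The fingers move at their own pace and stop on an object; the grip force is fixed at half the most. Time passes only in rows, so rows that do not move let the fingers close. It gives the time, the measured TCP pose, the force, the opening and the grip force at its end, in the units of the state.
- telemetry.state(): the state, without advancing time (a new reading comes with each control period).
- vision.grab_frame(name): name is "scene" or "top"; returns the picture (400x640x3 uint8, red, green, blue); there is no depth.
- vision.camera_info(name): a dict with "mtx" (3x3 intrinsics, pixels), "k1" (the pictures are not rectified: a ray, as slopes to the right and down, at radius r is drawn at 1 + k1 r^2 times it, then the intrinsics apply), "R" (3x3) and "t" (3): a world point X has camera coordinates R X + t. Camera axes: x right, y down, z forward; pixel columns grow to the right and rows downward; lengths in m; the calibration is good to about 2 mm. A picture is of the moment at which its call begins. camera_info takes no time and is no camera call.
- order.sign_off(): hands the job in; it is judged then, once.
The state is a dict: "time": time; "q": joint angles; "joint_vel": joint speeds; "tau": joint torques, N m; "position": TCP position; "tcp_rot": TCP orientation; "force": force on the tool from outside, world axes, zero at the start; "torque": the same for the moment, N m; "gripper_width": finger opening in m; "finger_force": force on a finger pad.
Only numpy, scipy, OpenCV 4.12 (cv2) and the standard library are available. Lean on these libraries where they do the work, as an engineer would, in place of code of your own. Each camera call takes 0.05 s, during which the arm holds its last target. There are 200 camera calls.

TASK

Load the tile tumbler: lift the bar handle of its hinged loading tray until all three terracotta blanks have slid into the tub, then lower the tray back down onto its rest under control, without letting it drop. Once the blanks are in, wind the spring-driven run timer up fully: turn the cross-shaped key on the front clockwise, part of a turn at a time over its clicks, until it comes to its stop and stays there. Leave the jars and the tape roll where they are.

Things in the scene. Friction and masses are not known exactly. Their poses are not given: they have to be found in the camera images.
- tumbler: the tile tumbler, fixed: grey base 225 x 225 mm, round white tub on it, steel loading tray on its right (-y), grey timer housing with a cross-shaped key on its front (-x). Origin: on the desk under the tub's centre; own x the way from timer to tub, own y from tray to tub, z up. Places below are (x, y, z) in this frame, mm
- tub_in (a point): centre of the tub's inner floor, at (0, 0, 47). The tub is 74 mm in inner radius at the floor, 100 at the rim; the rim is 72 mm above the floor; a small cone 11 mm high stands in the middle
- tray_hinge (a point): middle of the tray's hinge line, at (0, -98, 165); the line runs along x. Steel side plates at x -68 and 68 carry it (up to z 171). The tray, 122 mm wide (x), walls 26 mm high, runs from an open spout at y -68 over the tub to a tail wall at y -216; floor at z 163
- tray (a joint): tilt of the loading tray, rad: 0 level on its rest, grows as the bar handle is lifted, up to 1.15. The blanks begin to slide at about 0.5 to 0.6
- tray_bar (a point): middle of the tray's bar handle, a round black bar 10 mm thick, 100 mm long along x, 44 mm behind the tail wall: at (0, -258, 174) when level, 160 mm from the hinge line. Two arms 8 mm thick at x -46 and 46 hold it; it is free between them
- key (a joint): turn of the timer's winding key, rad: 0 run down, 5.21 on the last click (stop at 5.42); grows clockwise seen from in front. A ratchet holds it every 15 degrees (0.262 rad); let go between clicks it springs back to the last. At 0 and every 1.571 the four arms point up, down, left and right. It takes 0.15 to 0.35 N m
- key_hub (a point): the key's axis, in the plane of its arms: at (-202, 0, 70); the axis runs along x. Four round black arms 10 mm thick reach 50 mm from it. The arms stand 52 mm ahead of the timer housing (front face at x -150, 116 wide, top at z 126); a ratchet wheel of 30 mm radius lies close to the housing
- blank_1: terracotta tile blank 1 of 3, 36 x 62 x 16 mm (x, y, z), loose on the loading tray at first; origin: centre of its underside
- blank_2: terracotta tile blank 2 of 3, 36 x 62 x 16 mm (x, y, z), loose on the loading tray at first; origin: centre of its underside
- blank_3: terracotta tile blank 3 of 3, 36 x 62 x 16 mm (x, y, z), loose on the loading tray at first; origin: centre of its underside
- jar_aqua: small glass jar of tile with a white cap, 55 mm across, 74 mm high, a bystander; origin: centre of its underside
- jar_gold: small glass jar of tile with a white cap, 49 mm across, 66 mm high, a bystander; origin: centre of its underside
- tape_roll: roll of masking tape lying flat, 83 mm across, 19 mm high, a bystander; origin: centre of its underside
There are look-alikes about, which are no part of the job. What is shaped like the blank_3 but purple, turquoise or white is not meant.

How it is judged:
On the way, in this order (a step that is already met when the one before it is completed fails the run):
1. the loading tray has been tipped up (0.35 rad or more) (value of joint tray above 0.35 rad), for 0.05 s.
2. all three blanks are in the tub, below its rim (horizontal distance between each of blank_1, blank_2, blank_3 and tub_in below 0.095 m and z of each of blank_1, blank_2, blank_3 in the frame of tub_in below 0.06 m), for 0.2 s.
3. the timer key is on its last click (5.1 rad or more) (value of joint key above 5.1 rad), for 0.1 s.
At the end, for the whole second after the job is handed in: All three blanks lie at rest in the tub (within 95 mm of its axis, below its rim: less than 60 mm over its floor), the loading tray is down on its rest (under 0.06 rad), and the released key stands on its last click (over 5.1 rad) (all of step 2 and value of joint tray below 0.06 rad and value of joint key above 5.1 rad and velocity of joint key below 0.1 rad/s and linear speed of each of blank_1, blank_2, blank_3 below 0.03 m/s); the robot touches nothing.
It fails at once if the tray is let drop (it falls faster than 2.5 rad/s) (velocity of joint tray below -2.5 rad/s).
It fails at once if the larger jar is disturbed (moved over 30 mm) (distance of jar_aqua from where it was at the start of the episode above 0.03 m).
It fails at once if the smaller jar is disturbed (moved over 30 mm) (distance of jar_gold from where it was at the start of the episode above 0.03 m).
It fails at once if the tape roll is disturbed (moved over 30 mm) (distance of tape_roll from where it was at the start of the episode above 0.03 m).
It also fails if it takes over 67 s, if anything falls off the work surface, if the arm or the gripper's body presses on something with over 40 N, if the wrist force passes 120 N, or if a joint passes its speed limit or range.

## Working session

There is one attempt and no reset: what is moved stays moved. The work goes in short steps, Python scripts to look and compute and a tool call to move; the robot and the scene stay as the last step left them, time stands still between calls to the robot, and variables do not carry over. Pictures are saved under pics/ and viewed, at most 10 in all, crops included, and the job is handed in when it is done.

Besides the shell and the picture viewer there is one more tool, called after "Emit:" in YAML: its name, and indented under it one key for each argument. drive_tool: Moves the arm, as the interface text tells. Its arguments: {"type":"object","properties":{"commands":{"type":"array","items":{"type":"array"}},"hand":{"type":"number"}},"required":["commands"]}

```bash
mkdir -p pics; python3 - <<'E'
from rig import telemetry, vision, order
import cv2
for n in("scene","top"):
    cv2.imwrite(f"pics/{n}0.png",vision.grab_frame(n)[:,:,::-1])
    i=vision.camera_info(n);print(n,{k:(v.tolist() if hasattr(v,'tolist') else v) for k,v in i.items()})
s=telemetry.state();print(s)
E
```

```text
scene {'mtx': [[406.2886187210621, 0.0, 316.83704850797193], [0.0, 406.2886187210621, 203.91538352585087], [0.0, 0.0, 1.0]], 'k1': -0.07580324131838508, 'R': [[0.4827599902981496, -0.8756164655491019, -0.015446586245146257], [-0.6707499904157205, -0.3583541155674523, -0.6493664437073876], [0.563060602532837, 0.3238489356400098, -0.7603187652295523]], 't': [-0.2664408036892584, 0.4432181540710417, 0.7600071520829762]}
top {'mtx': [[375.9103211777046, 0.0, 314.57690585010516], [0.0, 375.9103211777046, 196.50661131091792], [0.0, 0.0, 1.0]], 'k1': -0.012130492819666465, 'R': [[-0.011489558275707468, -0.9999052864871386, 0.007576813690632726], [-0.9993494602338249, 0.011223461021636563, -0.034273754580719296], [0.03418547031989897, -0.007965674972608552, -0.9993837609453329]], 't': [-0.03609622063778459, 0.5382122444714105, 1.0234260758699114]}
{'time': 0.1, 'q': array([ 1.08942468e+00,  1.24456996e-01,  1.65155071e+00,  1.84401069e-05,
        1.36750557e+00, -8.25761587e-02]), 'joint_vel': array([ 0.00090314, -0.00224341, -0.00264864, -0.00034015, -0.00049198,
        0.00080919]), 'tau': array([-2.48865172e-04, -4.24930608e+01, -3.66652608e+01, -1.33192930e-04,
        3.92839676e-03,  1.31203336e-05]), 'position': array([0.25214924, 0.5984944 , 0.23015703]), 'tcp_rot': array([-2.75879960e-04,  1.98080788e-01,  9.80185227e-01, -9.19872633e-04]), 'force': array([-0.14001461, -0.04128757, -0.8424501 ]), 'torque': array([0.02553169, 0.00864887, 0.03199352]), 'finger_force': 0.0, 'gripper_width': 0.08544579080370339}
```

View pics/scene0.png

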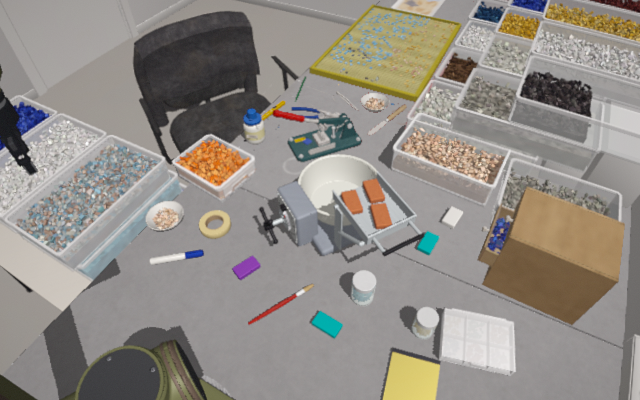

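View pics/top0.png

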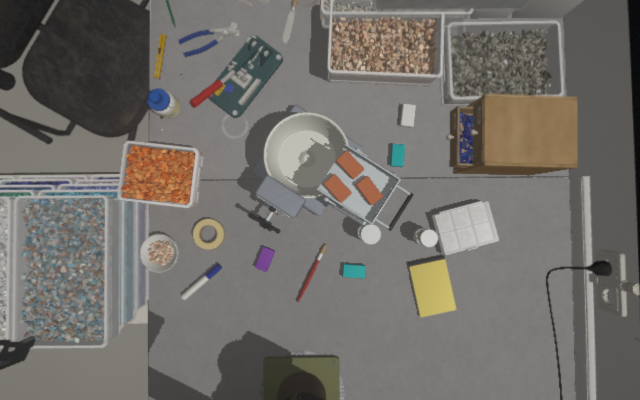

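The top view shows the tub at about (306,156), three terracotta blanks on the tray at (350,165), (337,188) and (370,190), the bar at (400,210), and the key at (262,218). The jars are at (370,233) and (427,238), and the tape roll is at (208,234). The look-alikes are turquoise (398,155) and (354,271), purple (264,259) and white (407,115). The terracotta ones on the tray match the description. I'll confirm them in a crop.

```bash
cat > h.py <<'E'
import numpy as np, cv2
from rig import telemetry, vision, order
def ray(n,px):
    i=vision.camera_info(n);K=np.array(i["mtx"]);R=np.array(i["R"]);t=np.array(i["t"])
    d=(np.array(px,float)-K[:2,2])/[K[0,0],K[1,1]];u=d.copy()
    for _ in range(20):u=d/(1+i["k1"]*(u@u))
    return -R.T@t,R.T@np.array([*u,1.])
def onz(n,px,z):
    c,d=ray(n,px);return c+d*(z-c[2])/d[2]
def proj(n,X):
    i=vision.camera_info(n);K=np.array(i["mtx"]);p=np.array(i["R"])@X+np.array(i["t"]);u=p[:2]/p[2]
    return u*(1+i["k1"]*(u@u))*[K[0,0],K[1,1]]+K[:2,2]
E
python3 - <<'E'
from h import *
a=cv2.imread('pics/top0.png');b=cv2.imread('pics/scene0.png')
A=cv2.resize(a[110:260,225:425],(800,600),interpolation=cv2.INTER_CUBIC)
cv2.imwrite('pics/c1.png',A)
cv2.imwrite('pics/c2.png',cv2.resize(b[145:270,250:430],(792,550),interpolation=cv2.INTER_CUBIC))
E
```

```text
(no output)
```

View pics/c1.png

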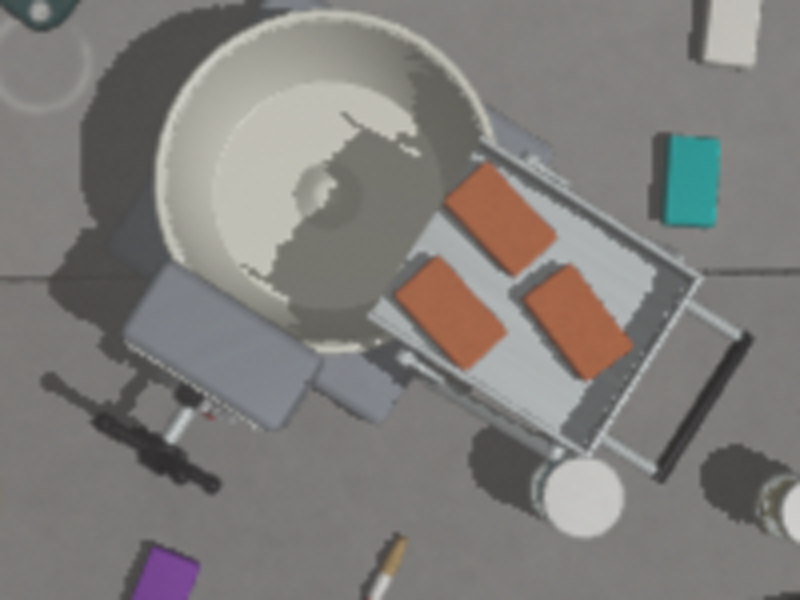

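View pics/c2.png

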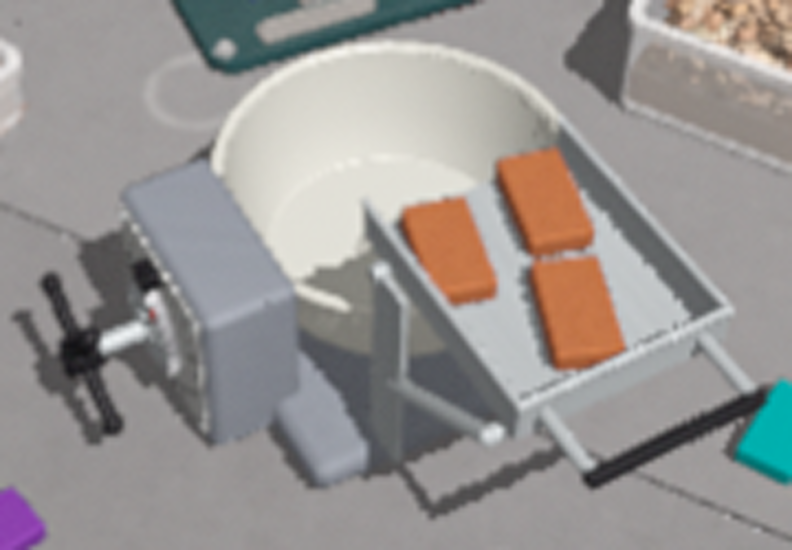

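The crops confirm that the three terracotta blanks lie on the tray. In crop 1 the bar runs (747,337)–(662,478), the rim centre is at about (324,182), and the timer housing's top front corners are (128,335) and (272,430). I'll fit the pose next.

```bash
python3 - <<'E'
from h import *
from scipy.optimize import least_squares
T=lambda x,y:(225+x/4,110+y/4);S=lambda x,y:(250+x/4.4,145+y/4.4)
obs=[("top",T(747,337),(50,-258,174)),("top",T(662,478),(-50,-258,174)),("top",T(324,182),(0,0,119)),
("top",T(126,335),(-150,58,126)),("top",T(272,430),(-150,-58,126)),
("scene",S(592,480),(-50,-258,174)),("scene",S(768,395),(50,-258,174)),("scene",S(122,193),(-150,58,126)),("scene",S(208,325),(-150,-58,126)),("scene",S(80,350),(-202,0,70))]
def W(p,P):
    c,s=np.cos(p[2]),np.sin(p[2]);P=np.array(P)/1000
    return np.array([p[0]+c*P[0]-s*P[1],p[1]+s*P[0]+c*P[1],P[2]])
f=lambda p:np.concatenate([proj(n,W(p,P))-u for n,u,P in obs])
r=least_squares(f,[.6,0,-.52],loss='soft_l1');print(r.x,f(r.x).reshape(-1,2).round(1).tolist())
p=r.x;np.save('p.npy',p)
for k,P in dict(bar=(0,-258,174),hub=(-202,0,70),hinge=(0,-98,165)).items():print(k,W(p,P).round(4))
for P in((-202,0,120),(-202,50,70),(-202,-50,70),(-202,0,20),(-202,0,70)):
    s=(proj("scene",W(p,P))-[250,145])*4.4;t=(proj("top",W(p,P))-[225,110])*4;print(P,s.round(),t.round())
for n,px,z in(("jar_aqua",T(584,497),.074),("jar_gold",(428,238),.066),("tape",(208,234),.019)):print(n,onz("top",px,z).round(3))
E
```

```text
[ 0.6371784  -0.02381803 -0.57913958] [[0.4, -1.3], [-1.2, -0.0], [1.0, -0.7], [-2.8, -0.5], [0.9, 1.4], [-0.1, 0.4], [-0.3, 0.3], [-1.1, -1.7], [-0.0, 0.7], [0.9, 0.8]]
bar [ 0.496  -0.2397  0.174 ]
hub [0.4681 0.0867 0.07  ]
hinge [ 0.5835 -0.1058  0.165 ]
(-202, 0, 120) [ 74. 297.] [150. 456.]
(-202, 50, 70) [ 49. 293.] [ 95. 411.]
(-202, -50, 70) [121. 418.] [226. 495.]
(-202, 0, 20) [ 93. 406.] [169. 450.]
(-202, 0, 70) [ 84. 353.] [160. 453.]
jar_aqua [ 0.437 -0.186  0.074]
jar_gold [ 0.425 -0.335  0.066]
tape [0.439 0.248 0.019]
```

Pose found, with residuals around 1 px: yaw −0.579 rad, bar at (0.496, −0.240, 0.174), hub at (0.468, 0.087, 0.070). The key's arms match angle 0. First I'll raise and align the tool, then travel to above the bar.

Emit:
drive_tool:
  commands:
    - [[0,0,-0.035],[0,0,0.09]]
    - [[0,0,-0.035],[0,0,0.09]]
    - [[-0.0368,-0.0316,0],[0,0,0]]
    - [[-0.0368,-0.0316,0],[0,0,0]]
    - [[-0.0368,-0.0316,0],[0,0,0]]
    - [[-0.0368,-0.0316,0],[0,0,0]]
    - [[-0.0368,-0.0316,0],[0,0,0]]
    - [[-0.0368,-0.0316,0],[0,0,0]]
    - [[-0.0368,-0.0316,0],[0,0,0]]
    - [[-0.0368,-0.0316,0],[0,0,0]]
    - [[-0.0368,-0.0316,0],[0,0,0]]
    - [[-0.0368,-0.0316,0],[0,0,0]]
    - [[-0.0368,-0.0316,0],[0,0,0]]
    - [[-0.0368,-0.0316,0],[0,0,0]]
    - [[-0.0368,-0.0316,0],[0,0,0]]
    - [[-0.0368,-0.0316,0],[0,0,0]]
    - [[-0.0368,-0.0316,0],[0,0,0]]
    - [[-0.0368,-0.0316,0],[0,0,0]]
    - [[-0.0368,-0.0316,0],[0,0,0]]
    - [[-0.0368,-0.0316,0],[0,0,0]]
  hand: -0.1

```text
time: 2.1
position: [0.4957, -0.2416, 0.3008]
tcp_rot: [-0.0, 0.286, 0.958, 0.0]
force: [1.0, 0.5, -0.3]
gripper_width: 0.0385
finger_force: 0.0
```

```bash
cat >> h.py <<'E'
from scipy.spatial.transform import Rotation as Ro
P=np.load('p.npy')
OX=np.array([np.cos(P[2]),np.sin(P[2]),0]);OY=np.array([-OX[1],OX[0],0]);OZ=np.array([0,0,1.])
OWN=np.column_stack([OX,OY,OZ])
def own2w(p):return np.array([P[0],P[1],0])+OWN@(np.array(p)/1000)
def tool(s=None):
    s=s or telemetry.state();q=s['tcp_rot'];return np.array(s['position']),Ro.from_quat([q[1],q[2],q[3],q[0]]).as_matrix()
def delta(pos,Rt):
    p,R=tool();print("own pos mm",(OWN.T@(p-[P[0],P[1],0])*1000).round(1));print("shift",(R.T@(pos-p)).round(4),"turn",Ro.from_matrix(R.T@Rt).as_rotvec().round(4))
RD=np.column_stack([-OX,OY,-OZ])
E
python3 -c "
from h import *
delta(own2w((0,-258,155)),RD);s=telemetry.state();print(s['time'],s['gripper_width'],s['q'])"
```

```text
own pos mm [   0.8 -259.7  300.8]
shift [0.0007 0.0016 0.1458] turn [ 0.0002 -0.0007 -0.0002]
2.1 0.03851590027117666 [-5.50891218e-01 -1.28762139e-01  1.78668860e+00  1.84377991e-04
  1.48433539e+00 -1.54231930e+00]
```

Emit:
drive_tool:
  commands:
    - [[0,0.002,0.04],[0,0,0]]
    - [[0,0,0.04],[0,0,0]]
    - [[0,0,0.025],[0,0,0]]
    - [[0,0,0.02],[0,0,0]]
    - [[0,0,0.01],[0,0,0]]
    - [[0,0,0.01],[0,0,0]]
    - [[0,0,0],[0,0,0]]

```text
time: 2.8
position: [0.4964, -0.2375, 0.1553]
tcp_rot: [-0.001, 0.285, 0.958, 0.0]
force: [-0.1, -0.6, 0.1]
gripper_width: 0.0382
finger_force: 0.0
```

Emit:
drive_tool:
  commands:
    - [[0,0,0],[0,0,0]]
    - [[0,0,0],[0,0,0]]
    - [[0,0,0],[0,0,0]]
    - [[0,0,0],[0,0,0]]
    - [[0,0,0],[0,0,0]]
    - [[0,0,0],[0,0,0]]
  hand: -1

```text
time: 3.4
position: [0.4979, -0.2379, 0.1579]
tcp_rot: [0.001, 0.285, 0.958, 0.0]
force: [1.0, 3.8, 6.8]
gripper_width: 0.0079
finger_force: 58.8
```

```bash
python3 - <<'E'
from h import *
s=telemetry.state();print(s['time'],s['force'],s['torque'])
delta(own2w((0,-258,155)),RD)
# arc plan, RD axes: dy_tool=own y, dz_tool=-z ; bar rel hinge (-160,9)
a=np.arctan2(9,160);r=np.hypot(160,9)
th=np.concatenate([[0],np.linspace(0,1,21)[1:]])
y=-r*np.cos(a+th);z=r*np.sin(a+th)
print(np.column_stack([th[1:],np.diff(y),-np.diff(z)]).round(2).tolist())
b=vision.grab_frame("scene")[:,:,::-1]
cv2.imwrite('pics/s1.png',cv2.resize(b[100:270,250:490],(720,510)))
E
```

```text
3.4 [0.97906686 3.84412468 6.77225659] [ 0.47655586 -0.18529352 -0.01030013]
own pos mm [   0.6 -255.4  157.9]
shift [ 0.0006 -0.0026  0.0029] turn [0.0009 0.0025 0.0004]
[[0.05, 0.65, -7.99], [0.1, 1.05, -7.94], [0.15, 1.44, -7.88], [0.2, 1.84, -7.8], [0.25, 2.22, -7.7], [0.3, 2.61, -7.58], [0.35, 2.98, -7.44], [0.4, 3.35, -7.28], [0.45, 3.71, -7.1], [0.5, 4.06, -6.91], [0.55, 4.4, -6.7], [0.6, 4.73, -6.47], [0.65, 5.05, -6.22], [0.7, 5.35, -5.96], [0.75, 5.64, -5.69], [0.8, 5.92, -5.4], [0.85, 6.18, -5.1], [0.9, 6.43, -4.78], [0.95, 6.66, -4.45], [1.0, 6.87, -4.12]]
```

View pics/s1.png

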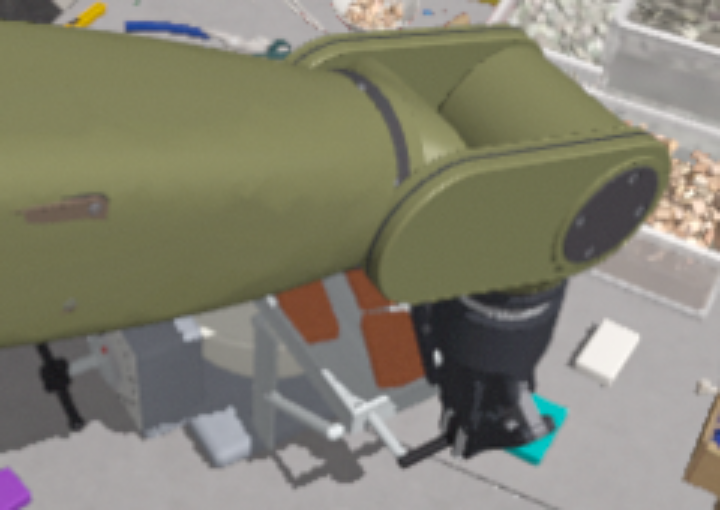

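The gripper holds the bar at its middle (crop (450,445)). Now I'll lift along the arc.

Emit:
drive_tool:
  commands:
    - [[0,0.0006,-0.008],[0,0,0]]
    - [[0,0.001,-0.008],[0,0,0]]
    - [[0,0.0014,-0.0079],[0,0,0]]
    - [[0,0.0018,-0.0078],[0,0,0]]
    - [[0,0.0022,-0.0077],[0,0,0]]
    - [[0,0.0026,-0.0076],[0,0,0]]

```text
time: 4.05
position: [0.5025, -0.2306, 0.2028]
tcp_rot: [0.001, 0.285, 0.958, -0.001]
force: [4.2, -2.2, -4.2]
gripper_width: 0.0076
finger_force: 58.3
```

Emit:
drive_tool:
  commands:
    - [[0,0.003,-0.0074],[0,0,0]]
    - [[0,0.0034,-0.0073],[0,0,0]]
    - [[0,0.0037,-0.0071],[0,0,0]]
    - [[0,0.0041,-0.0069],[0,0,0]]
    - [[0,0.0044,-0.0067],[0,0,0]]
    - [[0,0.0047,-0.0065],[0,0,0]]
    - [[0,0.005,-0.0062],[0,0,0]]
    - [[0,0.0054,-0.006],[0,0,0]]
    - [[0,0.0056,-0.0057],[0,0,0]]

```text
time: 4.95
position: [0.5227, -0.1999, 0.264]
tcp_rot: [-0.0, 0.286, 0.958, -0.004]
force: [-2.1, -7.6, 5.8]
gripper_width: 0.0079
finger_force: 58.8
```

Emit:
drive_tool:
  commands:
    - [[0,0.0059,-0.0054],[0,0,0]]
    - [[0,0.0062,-0.0051],[0,0,0]]
    - [[0,0.0064,-0.0048],[0,0,0]]
    - [[0,0.0067,-0.0045],[0,0,0]]
    - [[0,0,0],[0,0,0]]
    - [[0,0,0],[0,0,0]]

```text
time: 5.55
position: [0.5366, -0.1788, 0.2861]
tcp_rot: [0.001, 0.286, 0.958, -0.004]
force: [-6.6, -5.3, 10.8]
gripper_width: 0.0078
finger_force: 59.4
```

```bash
python3 - <<'E'
from h import *
delta(own2w((0,-258,155)),RD);s=telemetry.state();print(s['force'],s['gripper_width'])
a=vision.grab_frame("top")[:,:,::-1];b=vision.grab_frame("scene")[:,:,::-1]
cv2.imwrite('pics/s2.png',np.vstack([cv2.resize(a[90:240,200:440],(480,300)),cv2.resize(b[130:270,250:490],(480,280))]))
E
```

```text
own pos mm [   0.7 -184.7  286.1]
shift [ 0.0011 -0.0724  0.1316] turn [-0.0068  0.0038 -0.0006]
[-6.55134524 -5.30104455 10.81645095] 0.007803243393210273
```

View pics/s2.png

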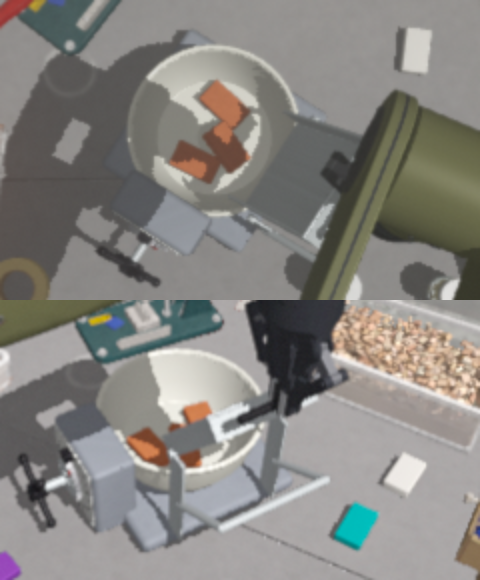

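All three blanks are in the tub: top crop (223,103), (226,146), (195,160). Now I'll lower the tray by running the same arc in reverse.

Emit:
drive_tool:
  commands:
    - [[0,-0.0067,0.0045],[0,0,0]]
    - [[0,-0.0064,0.0048],[0,0,0]]
    - [[0,-0.0062,0.0051],[0,0,0]]
    - [[0,-0.0059,0.0054],[0,0,0]]
    - [[0,-0.0056,0.0057],[0,0,0]]
    - [[0,-0.0054,0.006],[0,0,0]]
    - [[0,-0.005,0.0062],[0,0,0]]
    - [[0,-0.0047,0.0065],[0,0,0]]
    - [[0,-0.0044,0.0067],[0,0,0]]
    - [[0,-0.0041,0.0069],[0,0,0]]
    - [[0,-0.0037,0.0071],[0,0,0]]
    - [[0,-0.0034,0.0073],[0,0,0]]
    - [[0,-0.003,0.0074],[0,0,0]]
    - [[0,-0.0026,0.0076],[0,0,0]]
    - [[0,-0.0022,0.0077],[0,0,0]]
    - [[0,-0.0018,0.0078],[0,0,0]]
    - [[0,-0.0014,0.0079],[0,0,0]]
    - [[0,-0.001,0.0075],[0,0,0]]
    - [[0,-0.0006,0.006],[0,0,0]]
    - [[0,0,0],[0,0,0]]

```text
time: 7.65
position: [0.4978, -0.2378, 0.158]
tcp_rot: [0.001, 0.285, 0.958, 0.0]
force: [5.5, -3.1, -1.6]
gripper_width: 0.0076
finger_force: 64.3
```

```bash
python3 - <<'E'
from h import *
delta(own2w((0,-255.4,157.9)),RD);s=telemetry.state();print(s['force'],s['gripper_width'])
E
```

```text
own pos mm [   0.4 -255.4  158. ]
shift [0.0004 0.     0.0001] turn [0.0011 0.0021 0.0005]
[ 5.48731854 -3.13089789 -1.5860167 ] 0.007613705665832647
```

Tray is back at its rest position. Release, rise and travel to the key with the fingers shut.

Emit:
drive_tool:
  commands:
    - [[0,0,0],[0,0,0]]
    - [[0,0,0],[0,0,0]]
    - [[0,0,0],[0,0,0]]
    - [[0,0,0],[0,0,0]]
    - [[0,0,-0.015],[0,0,0]]
    - [[0,0,-0.03],[0,0,0]]
    - [[0,0,-0.045],[0,0,0]]
    - [[0,0,-0.02],[0,0,0]]
  hand: -0.1

```text
time: 8.45
position: [0.4982, -0.2386, 0.275]
tcp_rot: [0.004, 0.285, 0.958, -0.001]
force: [0.2, -0.1, 0.6]
gripper_width: 0.0384
finger_force: 0.0
```

Emit:
drive_tool:
  commands:
    - [[0.0256,0.035,0],[0,0,0]]
    - [[0.0256,0.035,0],[0,0,0]]
    - [[0.0256,0.035,0],[0,0,0]]
    - [[0.0256,0.035,0],[0,0,0]]
    - [[0.0256,0.035,0],[0,0,0]]
    - [[0.0256,0.035,0],[0,0,0]]
    - [[0.0256,0.035,0],[0,0,0]]
    - [[0.0256,0.035,0],[0,0,0]]
    - [[0,0,0],[0,0,0]]
  hand: -1

```text
time: 9.35
position: [0.478, 0.1126, 0.2703]
tcp_rot: [0.0, 0.282, 0.959, 0.001]
force: [-0.4, -0.9, -0.2]
gripper_width: -0.0001
finger_force: 0.0
```

```bash
python3 - <<'E'
from h import *
delta(own2w((-205,25,106)),RD);s=telemetry.state();print(s['force'],s['gripper_width'])
a=vision.grab_frame("top")[:,:,::-1];b=vision.grab_frame("scene")[:,:,::-1]
cv2.imwrite('pics/s3.png',np.vstack([cv2.resize(a[90:240,200:440],(480,300)),cv2.resize(b[130:270,230:470],(480,280))]))
ph=np.radians(np.linspace(0,97,17));rho=np.linspace(36,50,17)
c=np.column_stack([-rho*np.sin(ph)+5*np.cos(ph)+14.5,rho*np.cos(ph)+5*np.sin(ph)+70])
print(c.round(1).tolist());print((np.diff(c,axis=0)*[1,-1]).round(1).tolist())
E
```

```text
own pos mm [-207.9   27.   270.3]
shift [-0.0028 -0.0024  0.1643] turn [0.0021 0.0002 0.0067]
[-0.38766802 -0.91948652 -0.19864028] -5.34224595663501e-05
[[19.5, 106.0], [15.6, 107.2], [11.5, 108.0], [7.2, 108.3], [2.8, 108.1], [-1.6, 107.4], [-5.9, 106.2], [-10.2, 104.5], [-14.4, 102.2], [-18.3, 99.5], [-22.0, 96.3], [-25.4, 92.6], [-28.4, 88.6], [-31.0, 84.1], [-33.1, 79.3], [-34.7, 74.2], [-35.7, 68.9]]
[[-3.9, -1.2], [-4.1, -0.8], [-4.3, -0.3], [-4.4, 0.2], [-4.4, 0.7], [-4.4, 1.2], [-4.3, 1.7], [-4.2, 2.2], [-4.0, 2.7], [-3.7, 3.2], [-3.4, 3.7], [-3.0, 4.1], [-2.6, 4.5], [-2.1, 4.8], [-1.6, 5.1], [-1.0, 5.3]]
```

View pics/s3.png

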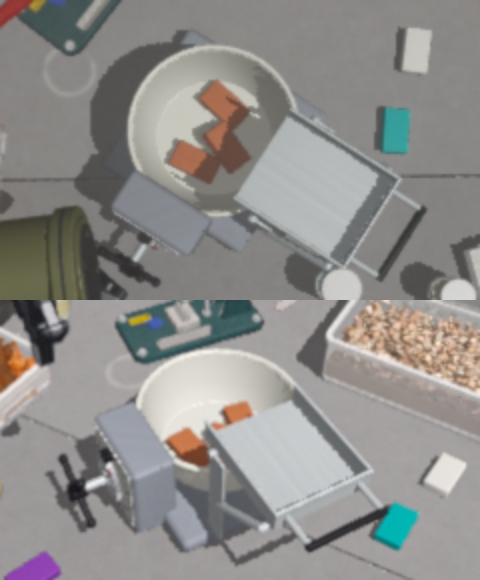

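The tray is down and the blanks are in. Next, lower beside the upper arm (+y side) and push the first quarter turn.

Emit:
drive_tool:
  commands:
    - [[-0.003,-0.0,0.045],[0,0,0]]
    - [[0,0,0.045],[0,0,0]]
    - [[0,0,0.04],[0,0,0]]
    - [[0,0,0.025],[0,0,0]]
    - [[0,0,0.009],[0,0,0]]
    - [[0,0,0],[0,0,0]]

```text
time: 10.05
position: [0.4807, 0.1057, 0.1041]
tcp_rot: [-0.001, 0.286, 0.958, -0.001]
force: [0.1, 0.5, 0.8]
gripper_width: 0.0004
finger_force: 0.0
```

Emit:
drive_tool:
  commands:
    - [[0,-0.0055,0],[0,0,0]]
    - [[0,-0.0039,-0.0012],[0,0,0]]
    - [[0,-0.0041,-0.0008],[0,0,0]]
    - [[0,-0.0043,-0.0003],[0,0,0]]
    - [[0,-0.0044,0.0002],[0,0,0]]
    - [[0,-0.0044,0.0007],[0,0,0]]

```text
time: 10.65
position: [0.4665, 0.0844, 0.1065]
tcp_rot: [0.0, 0.285, 0.958, 0.0]
force: [1.1, 0.6, -0.4]
gripper_width: 0.0001
finger_force: 0.0
```

```bash
python3 - <<'E'
from h import *
delta(own2w((-205,-1.6,107.4)),RD);s=telemetry.state();print('own force',OWN.T@s['force'])
E
```

```text
own pos mm [-202.1   -2.9  106.5]
shift [ 0.0029  0.0013 -0.0009] turn [0.0003 0.0005 0.0005]
own force [ 0.60497901  1.07774274 -0.35955203]
```

Emit:
drive_tool:
  commands:
    - [[0,-0.0044,0.0012],[0,0,0]]
    - [[0,-0.0043,0.0017],[0,0,0]]
    - [[0,-0.0042,0.0022],[0,0,0]]
    - [[0,-0.004,0.0027],[0,0,0]]

```text
time: 11.05
position: [0.4589, 0.0717, 0.0998]
tcp_rot: [0.002, 0.286, 0.958, 0.002]
force: [2.3, 5.8, 3.7]
gripper_width: -0.0002
finger_force: 4.1
```

```bash
python3 - <<'E'
from h import *
delta(own2w((-205,-18.3,99.5)),RD);s=telemetry.state();print('own force',OWN.T@s['force'])
b=vision.grab_frame("scene")[:,:,::-1]
cv2.imwrite('pics/s4.png',cv2.resize(b[150:280,230:400],(680,520)))
E
```

```text
own pos mm [-201.5  -17.6   99.8]
shift [ 0.0035 -0.0007  0.0003] turn [ 0.0055  0.0017 -0.0003]
own force [-1.28042697  6.08285234  3.71095424]
```

View pics/s4.png

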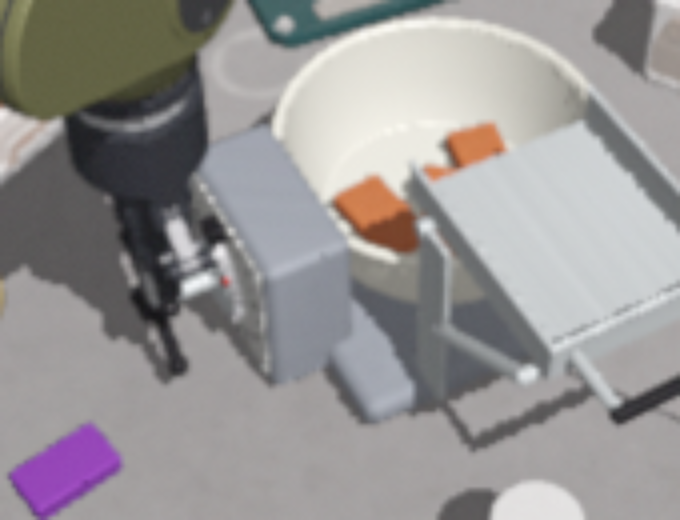

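The finger is on the key and moving it (7 N). I'll finish the first stroke.

Emit:
drive_tool:
  commands:
    - [[0,-0.0037,0.0032],[0,0,0]]
    - [[0,-0.0034,0.0037],[0,0,0]]
    - [[0,-0.003,0.0041],[0,0,0]]
    - [[0,-0.0026,0.0045],[0,0,0]]
    - [[0,-0.0021,0.0048],[0,0,0]]
    - [[0,-0.0016,0.0051],[0,0,0]]
    - [[0,-0.001,0.0053],[0,0,0]]
    - [[0,0,0.002],[0,0,0]]
    - [[0,0,0],[0,0,0]]

```text
time: 12.0
position: [0.4509, 0.0557, 0.0703]
tcp_rot: [0.003, 0.285, 0.958, 0.001]
force: [-6.0, -0.9, 20.4]
gripper_width: 0.0002
finger_force: 10.7
```

```bash
python3 - <<'E'
from h import *
delta(own2w((-202,-36,68)),RD);s=telemetry.state();print('own force',OWN.T@s['force'])
E
```

```text
own pos mm [-199.5  -35.4   70.3]
shift [ 0.0025 -0.0006  0.0023] turn [0.0027 0.0048 0.0009]
own force [-4.50279311 -4.05907189 20.40288508]
```

Emit:
drive_tool:
  commands:
    - [[0.0025,0,-0.03],[0,0,0]]
    - [[0,0,-0.04],[0,0,0]]
    - [[0,0.03,0],[0,0,0]]
    - [[0,0.03,0],[0,0,0]]
    - [[0,0,0],[0,0,0]]
    - [[0,0,0.02],[0,0,0]]
    - [[0,0,0.012],[0,0,0]]
    - [[0,0,0],[0,0,0]]

```text
time: 12.8
position: [0.4767, 0.1071, 0.1012]
tcp_rot: [-0.002, 0.286, 0.958, -0.001]
force: [1.0, 0.9, -0.3]
gripper_width: -0.0001
finger_force: 0.4
```

```bash
python3 - <<'E'
from h import *
delta(own2w((-202,24,106)),RD);s=telemetry.state();print('own force',OWN.T@s['force'])
E
```

```text
own pos mm [-205.9   21.8  101.2]
shift [-0.0039  0.0022 -0.0048] turn [-0.0024 -0.0034 -0.    ]
own force [ 0.38846181  1.29111852 -0.2883127 ]
```

Emit:
drive_tool:
  commands:
    - [[-0.003,-0.006,-0.003],[0,0,0]]
    - [[0,-0.0045,-0.0024],[0,0,0]]
    - [[0,-0.0041,-0.0008],[0,0,0]]
    - [[0,-0.0043,-0.0003],[0,0,0]]
    - [[0,-0.0044,0.0002],[0,0,0]]
    - [[0,-0.0044,0.0007],[0,0,0]]
    - [[0,-0.0044,0.0012],[0,0,0]]
    - [[0,-0.0043,0.0017],[0,0,0]]
    - [[0,-0.0042,0.0022],[0,0,0]]
    - [[0,-0.004,0.0027],[0,0,0]]
    - [[0,-0.0037,0.0032],[0,0,0]]

```text
time: 13.9
position: [0.4568, 0.0664, 0.1011]
tcp_rot: [0.002, 0.286, 0.958, 0.003]
force: [2.7, 6.8, 5.3]
gripper_width: 0.0002
finger_force: 4.5
```

Emit:
drive_tool:
  commands:
    - [[0,-0.0034,0.0037],[0,0,0]]
    - [[0,-0.003,0.0041],[0,0,0]]
    - [[0,-0.0026,0.0045],[0,0,0]]
    - [[0,-0.0021,0.0048],[0,0,0]]
    - [[0,-0.0016,0.0051],[0,0,0]]
    - [[0,-0.001,0.0053],[0,0,0]]
    - [[0,0,0.002],[0,0,0]]
    - [[0,0,0],[0,0,0]]

```text
time: 14.7
position: [0.4494, 0.0539, 0.0717]
tcp_rot: [0.002, 0.286, 0.958, 0.001]
force: [0.5, 2.2, 5.7]
gripper_width: 0.0003
finger_force: 2.8
```

```bash
python3 - <<'E'
from h import *
delta(own2w((-202,-36,68)),RD);s=telemetry.state();print('own force',OWN.T@s['force'])
E
```

```text
own pos mm [-199.7  -37.7   71.7]
shift [0.0023 0.0017 0.0036] turn [ 0.0037  0.004  -0.0004]
own force [-0.82661772  2.10714588  5.7165429 ]
```

Emit:
drive_tool:
  commands:
    - [[0,0,0.004],[0,0,0]]
    - [[0,0,0.003],[0,0,0]]
    - [[0,0,0],[0,0,0]]

```text
time: 15.0
position: [0.45, 0.0537, 0.0684]
tcp_rot: [0.002, 0.285, 0.958, 0.001]
force: [-13.3, -1.7, 32.8]
gripper_width: 0.0001
finger_force: 18.0
```

Emit:
drive_tool:
  commands:
    - [[0.0025,0,-0.035],[0,0,0]]
    - [[0,0,-0.04],[0,0,0]]
    - [[0,0.03,0],[0,0,0]]
    - [[0,0.032,0],[0,0,0]]
    - [[0,0,0],[0,0,0]]

```text
time: 15.5
position: [0.4807, 0.1086, 0.1386]
tcp_rot: [0.001, 0.284, 0.959, 0.001]
force: [-0.8, -0.3, 0.6]
gripper_width: -0.0001
finger_force: 0.0
```

```bash
python3 - <<'E'
from h import *
delta(own2w((-204,22,103)),RD);s=telemetry.state();print('own force',OWN.T@s['force'])
a=vision.grab_frame("top")[:,:,::-1];b=vision.grab_frame("scene")[:,:,::-1]
cv2.imwrite('pics/s5.png',np.hstack([cv2.resize(a[180:255,225:315],(390,325)),cv2.resize(b[195:270,230:320],(390,325))]))
def pr(phi):
    for n in("scene","top"):
        print(phi,n,[proj(n,own2w((-202,-50*np.sin(t),70+50*np.cos(t)))).round().tolist() for t in np.radians(phi+np.array([0,90,180,270]))])
pr(0);pr(15);pr(-15)
E
```

```text
own pos mm [-203.4   25.1  138.6]
shift [ 0.0006 -0.0032  0.0356] turn [0.0018 0.002  0.0023]
own force [-0.48767352 -0.72908881  0.57055203]
0 scene [[267.0, 212.0], [277.0, 240.0], [271.0, 237.0], [261.0, 212.0]]
0 top [[263.0, 224.0], [281.0, 234.0], [267.0, 223.0], [249.0, 213.0]]
15 scene [[269.0, 217.0], [278.0, 243.0], [269.0, 233.0], [261.0, 209.0]]
15 top [[267.0, 227.0], [281.0, 233.0], [263.0, 220.0], [248.0, 213.0]]
-15 scene [[265.0, 209.0], [277.0, 236.0], [273.0, 241.0], [262.0, 215.0]]
-15 top [[258.0, 221.0], [280.0, 234.0], [271.0, 225.0], [250.0, 213.0]]
```

View pics/s5.png

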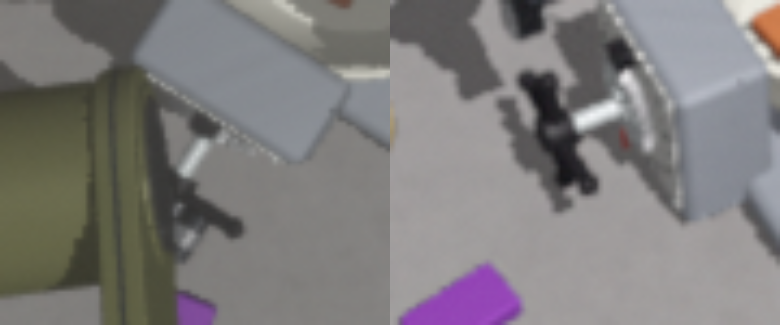

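The arms read as upright to within about 5° (scene tips (262,213), (266,213), (276,237), (272,239)), so two quarter turns are done. Third stroke.

Emit:
drive_tool:
  commands:
    - [[0,-0.002,0.02],[0,0,0]]
    - [[0,0,0.014],[0,0,0]]
    - [[0,-0.006,0],[0,0,0]]
    - [[-0.001,-0.0045,-0.002],[0,0,0]]
    - [[0,-0.0041,-0.0015],[0,0,0]]
    - [[0,-0.0043,-0.001],[0,0,0]]
    - [[0,-0.0044,-0.0002],[0,0,0]]
    - [[0,-0.0044,0.0007],[0,0,0]]
    - [[0,-0.0044,0.0012],[0,0,0]]
    - [[0,-0.0043,0.0017],[0,0,0]]
    - [[0,-0.0042,0.0022],[0,0,0]]
    - [[0,-0.004,0.0027],[0,0,0]]
    - [[0,-0.0037,0.0032],[0,0,0]]

```text
time: 16.9
position: [0.4542, 0.0658, 0.0975]
tcp_rot: [0.002, 0.286, 0.958, 0.003]
force: [2.8, 6.6, 6.0]
gripper_width: 0.0001
finger_force: 4.1
```

Emit:
drive_tool:
  commands:
    - [[0,-0.0034,0.0037],[0,0,0]]
    - [[0,-0.003,0.0041],[0,0,0]]
    - [[0,-0.0026,0.0045],[0,0,0]]
    - [[0,-0.0021,0.0048],[0,0,0]]
    - [[0,-0.0016,0.0051],[0,0,0]]
    - [[0,-0.001,0.0053],[0,0,0]]
    - [[0,0,0.0025],[0,0,0]]
    - [[0,0,0],[0,0,0]]

```text
time: 17.7
position: [0.4471, 0.0532, 0.0683]
tcp_rot: [0.002, 0.286, 0.958, 0.001]
force: [1.6, 2.5, 8.6]
gripper_width: 0.0002
finger_force: 4.8
```

```bash
python3 - <<'E'
from h import *
delta(own2w((-202,-37,69)),RD);s=telemetry.state();print('own force',OWN.T@s['force'])
E
```

```text
own pos mm [-201.2  -39.6   68.3]
shift [ 0.0008  0.0026 -0.0007] turn [ 0.0042  0.0039 -0.0009]
own force [-0.04059937  2.92035918  8.64966466]
```

Emit:
drive_tool:
  commands:
    - [[0,0,0.003],[0,0,0]]
    - [[0,0,0],[0,0,0]]

```text
time: 17.9
position: [0.4473, 0.0531, 0.0673]
tcp_rot: [0.002, 0.286, 0.958, 0.001]
force: [-8.1, 1.1, 23.0]
gripper_width: -0.0002
finger_force: 13.8
```

Emit:
drive_tool:
  commands:
    - [[0.0015,0,-0.035],[0,0,0]]
    - [[0,0,-0.04],[0,0,0]]
    - [[0,0.03,0],[0,0,0]]
    - [[0,0.032,0],[0,0,0]]
    - [[0,0,0],[0,0,0]]
    - [[0,0,0.02],[0,0,0]]
    - [[0,0,0.014],[0,0,0]]
    - [[0,0,0],[0,0,0]]

```text
time: 18.7
position: [0.4766, 0.1058, 0.1013]
tcp_rot: [-0.001, 0.286, 0.958, 0.001]
force: [3.4, 4.3, -3.9]
gripper_width: -0.0001
finger_force: 2.8
```

```bash
python3 - <<'E'
from h import *
delta(own2w((-203,22,103)),RD);s=telemetry.state();print('own force',OWN.T@s['force'])
E
```

```text
own pos mm [-205.4   20.6  101.3]
shift [-0.0024  0.0014 -0.0017] turn [ 0.0007 -0.0019 -0.0008]
own force [ 0.4879061   5.50208683 -3.90165416]
```

Emit:
drive_tool:
  commands:
    - [[-0.002,-0.005,-0.002],[0,0,0]]
    - [[0,-0.0045,-0.002],[0,0,0]]
    - [[0,-0.0041,-0.0015],[0,0,0]]
    - [[0,-0.0043,-0.001],[0,0,0]]
    - [[0,-0.0044,-0.0002],[0,0,0]]
    - [[0,-0.0044,0.0007],[0,0,0]]
    - [[0,-0.0044,0.0012],[0,0,0]]

```text
time: 19.4
position: [0.4631, 0.0799, 0.109]
tcp_rot: [0.001, 0.286, 0.958, 0.003]
force: [4.5, 8.6, 1.2]
gripper_width: 0.0
finger_force: 4.8
```

Emit:
drive_tool:
  commands:
    - [[0,-0.0043,0.0017],[0,0,0]]
    - [[0,-0.0042,0.0022],[0,0,0]]

```text
time: 19.6
position: [0.4588, 0.0731, 0.1053]
tcp_rot: [0.002, 0.286, 0.958, 0.003]
force: [2.4, 7.2, 5.7]
gripper_width: -0.0001
finger_force: 5.2
```

Emit:
drive_tool:
  commands:
    - [[0,-0.004,0.0027],[0,0,0]]
    - [[0,-0.0037,0.0032],[0,0,0]]

```text
time: 19.8
position: [0.4579, 0.0705, 0.1039]
tcp_rot: [0.004, 0.288, 0.958, 0.009]
force: [2.8, 30.8, 24.4]
gripper_width: -0.0003
finger_force: 18.8
```

A hard stop at about 40° past upright (force jumped to about 39 N), which matches the 5.42 stop. Backing off and moving clear.

Emit:
drive_tool:
  commands:
    - [[0,0.006,-0.006],[0,0,0]]
    - [[0,0.008,-0.008],[0,0,0]]
    - [[0,0.01,-0.03],[0,0,0]]
    - [[0.02,0.01,-0.04],[0,0,0]]
    - [[0.02,0.03,-0.03],[0,0,0]]
    - [[0.01,0.045,0],[0,0,0]]
    - [[0.0,0.045,0],[0,0,0]]
    - [[0,0.045,0],[0,0,0]]
    - [[0,0.045,0],[0,0,0]]
    - [[0,0,0],[0,0,0]]

```text
time: 20.8
position: [0.5457, 0.2991, 0.2098]
tcp_rot: [-0.002, 0.284, 0.959, -0.001]
force: [0.3, -1.1, 0.0]
gripper_width: 0.0001
finger_force: 0.0
```

```bash
python3 - <<'E'
from h import *
a=vision.grab_frame("top")[:,:,::-1];b=vision.grab_frame("scene")[:,:,::-1]
cv2.imwrite('pics/s6.png',np.vstack([cv2.resize(b[195:270,230:320],(480,400),interpolation=cv2.INTER_CUBIC),cv2.resize(a[100:235,220:440],(318,195)).copy() if 0 else cv2.copyMakeBorder(cv2.resize(a[120:240,220:440],(352,192)),0,0,0,128,cv2.BORDER_CONSTANT)]))
for phi in(15,30,45):print(phi,[((proj("scene",own2w((-202,-50*np.sin(t),70+50*np.cos(t))))-[230.9,195.8])*5.333).round().tolist() for t in np.radians(phi+np.array([0,90,180,270]))])
print(telemetry.state()['force'])
E
```

```text
15 [[204.0, 111.0], [249.0, 249.0], [203.0, 200.0], [160.0, 69.0]]
30 [[216.0, 137.0], [247.0, 257.0], [192.0, 176.0], [161.0, 60.0]]
45 [[227.0, 165.0], [242.0, 257.0], [182.0, 151.0], [165.0, 57.0]]
[-0.02427936  0.08362371  0.25722648]
```

View pics/s6.png

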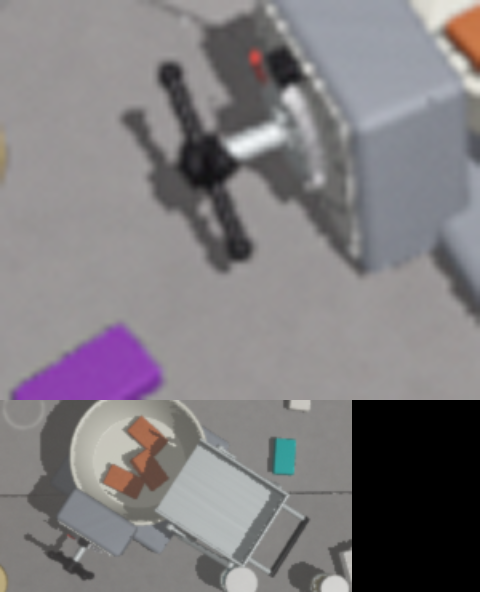

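The key stands at the ~30° (last click) position: crop tips (170,70) and (240,248), with the other pair end-on near the hub. The blanks are in the tub and the tray is down. Handing in.

```bash
python3 -c "
from rig import order;print(order.sign_off())"
```

```text
the job is handed in; nothing more can be done
None
```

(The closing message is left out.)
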